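# Clamp the mill jar to its set torque

## Robot

A 6-joint arm with a two-finger parallel gripper is mounted at the origin on a cart in front of the work surface, level with it; the furniture and walls round the work are solid. World frame = base frame: x ahead of the robot, y to its left, z up, the work surface at z = 0. Lengths are in mm, angles in degrees, forces in N, time in s.
With the tool pointing down it reaches from about 300 to 850 mm from the base axis. Payload 4.2 kg.
Tool frame: the origin (TCP) lies midway between the tips of the shut fingers; the grasp point (between the pads) lies env.grip_depth behind it (env.grip_depth is the distance from the TCP to the grasp point, in mm); z points along the fingers, y is the direction in which the jaws open and shut (so a half turn about z gives the same grasp; the last joint's range is limited). The gripper opens to 91 mm and grips with 3 to 60 N. Pads are 32 mm wide; open, the fingers measure 118 mm over their backs; the gripper's body (76 mm by 178 mm) begins 60 mm behind the grasp point.
Start: joints at [-68.812, 18.312, 89.639, -0, 72.044, -1.146], TCP at [218.506, -531.882, 213.976] pointing down, gripper open.
Joint ranges: [-177.97, 177.97], [-48.28, 115.42], [12.27, 149.76], [-77.06, 257.06], [2.81, 150.46], [-146.56, 146.56]. Speed limits (degrees/s): [147.25, 147.25, 180, 180, 180, 180].

## Interface

Orientations are given as [roll, pitch, yaw] about the fixed x, y, z axes, in that order (R = Rz(yaw) Ry(pitch) Rx(roll)).
In Python, from workcell import env, cams, spotter gives the robot as it stands.
- The arm moves only by the tool apply_moves, never from a script. Its argument "plan" is a list of rows, each an object with "jaw": the closure, from 0 (fully open) to 1 (shut); "delta_pos": the shift along the tool's x, y, z in mm, a list of three; "spin": the turn about the tool's z in rad. In form: [{"jaw": jaw, "delta_pos": [dx, dy, dz], "spin": spin}, ...]. A call has exactly 8 rows; each row is the pose to reach, as a shift and turn from the pose measured when the call began, along the tool's axes at that moment; what a row does not reach only later rows make up. A row lasts 1/8 s, in which the tool goes at most 62.5 mm and 10.7 degrees, less where a joint would pass 70% of its speed; a pose out of reach is approached as far as the arm can. A call with a gripper value outside its range is refused whole. The fingers move at their own pace and stop on an object; "squeeze" is the grip in N (left out, the last holds). Time passes only in rows, so rows that repeat a pose let the fingers close, or fill a call up. It gives the time, the measured TCP pose, the force and the opening at its end, in the units of the state.
- env.state(): the state, without advancing time (a new reading comes with each control period).
- cams.grab_frame(name): name is "scene" or "top"; returns the picture (480x640x3 uint8, red, green, blue); there is no depth.
- cams.calibration(name): a dict with "camera_matrix" (3x3 intrinsics, pixels), "rvec" (rotation vector, rad) and "tvec" (3), from world to camera coordinates, as OpenCV has them. Camera axes: x right, y down, z forward; pixel columns grow to the right and rows downward; lengths in mm; the calibration is good to about 2 mm. A picture is of the moment at which its call begins. calibration takes no time and is no camera call.
- env.job_done(): hands the job in, once; it reports no verdict.
Trained networks look in the newest picture that a camera, given by its name, has taken for a name from the list of things; names that differ only in an ending like _2 or _b are one class to them, and where a whole thing is asked for, a point or a joint stands for the part that bears it (a point fixed in the world has none). Each returns a list of dicts, best first, with "confidence" (0 to 1); they miss things now and then, are a little off and sometimes report something else, mostly with a low value. They report only what shows in the picture. A call takes as long as a camera call.
- spotter.masks_of(camera, target): "region" (480x640 bool, what is visible of it) and "extent" ([left, top, right, bottom] in pixels, round what is visible of it).
The state is a dict: "time_s": time; "qpos": joint angles; "qvel": joint speeds; "effort": joint torques, N m; "ee_pos": TCP position; "ee_rot": TCP orientation; "force": force on the tool from outside, world axes, zero at the start; "torque": the same for the moment, N m; "gripper_width": finger opening in mm.
Only numpy, scipy, OpenCV 4.12 (cv2) and the standard library are available. Lean on these libraries where they do the work, as an engineer would, in place of code of your own. Each camera call takes 0.05 s, during which the arm holds its last target.

## Task

Lift the clear hood of the small bench mill by its red tab all the way open, so that it rests on its stop. Then turn the black knob of the jar clamp clockwise (seen from above) until its slip clutch gives way, so that the knob has plainly turned on while the collar below it stands still: about an eighth of a turn of slip is enough, and more than half a turn of slip would wear the clutch. Leave the clamp tight and the hood open, let go, and leave the other things on the table alone.

Things in the scene. Friction and masses are not known exactly. Their poses are not given: they have to be found in the camera images.
- mill: Small grey bench mill, fixed: base 210 x 190 mm, deck 60 mm above the table. Origin: centre of its underside; -x points out of its front (black panel, two buttons), +x to the hood's hinge, z up. The jar clamp's vertical axis is at mill x = -15 mm, y = 0: jar, aluminium yoke, then a collar (58 mm across, top 90 mm above the table, red mark) and the knob.
- hood_tab (a point): Grip point of the red lift tab at the middle of the hood's front: upright plate 12 mm thick (along mill y), 24 mm high, sticking 44 mm out of the front wall; this point is 30 mm out from that wall, half-way up. Closed: at mill x = -107 mm, 121 mm above the table (hood's top at 141 mm). Axes turn with the hood; closed they are the mill's.
- hood_hinge (a point): Point on the hinge axis of the hood, in the middle of its rear lower edge, 73 mm behind the mill's origin and 61 mm above the table. The axis lies along the mill's y. The tab's grip point is 180 mm in front of it and 60 mm above it when closed.
- hood (a joint): Opening angle of the hood (clear plastic box with blue edges, 150 x 164 x 80 mm, 0.3 kg), rad: 0 closed, grows as the front rises, 1.92 fully open against its stop. Damped hinge: let go below about 0.9 it sinks shut, beyond about 1.1 it goes on over by itself and comes to rest on its stop.
- knob_mid (a point): Centre of the black knob, on its vertical axis, half-way up: fluted cylinder 45 mm in diameter, 34 mm high (underside 92 mm, top 126 mm above the table). Its white line is in line with the red mark on the collar until the clutch slips. Under the closed hood.
- screw (a joint): Angle of the clamp screw with its collar, rad; grows clockwise seen from above. It turns easily (0.05 N m) together with the knob until it is tight at 2.6, where it stops dead. Starts somewhere between 0.9 and 1.8.
- knob (a joint): Slip of the knob on the screw, rad; starts at 0, grows clockwise. The clutch holds up to 0.25 N m, so the knob carries the screw along; once the screw is tight the clutch gives way and the knob turns on alone against this steady torque. Anticlockwise the knob takes the screw along and loosens it.
- tin_mid (a point): Bystander: round aluminium tin, 50 mm across, 34 mm high, centre half-way up.
- vial_mid (a point): Bystander: glass vial with black cap, 27 mm across, 70 mm high, centre half-way up.
- timer_mid (a point): Bystander: small grey timer lying flat, 40 x 62 x 17 mm, centre half-way up.
- crucible_mid (a point): Bystander: white lidded crucible, 48 mm across, 48 mm high, centre half-way up.

How it is judged:
By the outcome, as a careful person would: the job done as asked, in the order asked, and still so for the second after the job is handed in, with the robot touching nothing.
It also fails if it takes over 61 s, if anything falls off the work surface, if the arm or the gripper's body presses on something with over 40 N, if the wrist force passes 120 N, or if a joint passes its speed limit or range.

## Working session

There is one attempt and no reset: what is moved stays moved. The work goes in short steps, Python scripts to look and compute and a tool call to move; the robot and the scene stay as the last step left them, time stands still between calls to the robot, and variables do not carry over. Pictures are saved under pics/ and viewed, and the job is handed in when it is done.

Besides the shell and the picture viewer there is one more tool, called after "Request:" by a JSON object that holds its "name" and its "arguments", one argument or row to a line. apply_moves: Moves the arm, as the interface text tells. Its arguments: {"type":"object","properties":{"plan":{"type":"array"},"squeeze":{"type":"number"}},"required":["plan"]}

```bash
mkdir -p pics; ls; python3 - <<'E'
from workcell import env,cams,spotter
import cv2
s=env.state(); print(s, env.grip_depth)
for n in ("scene","top"):
    cv2.imwrite(f"pics/{n}0.png",cams.grab_frame(n)[:,:,::-1]); c=cams.calibration(n); print(c)
E
```

```text
pics
{'time_s': 0.0, 'qpos': array([-6.88100514e+01,  1.83518051e+01,  8.97057166e+01, -4.34329188e-04,
        7.20429095e+01, -1.14624235e+00]), 'qvel': array([-0.00126076,  0.00549307, -0.00112054, -0.0896347 ,  0.03347901,
       -0.03540208]), 'effort': array([ 1.84903278e-03, -4.12458444e+01, -2.31972063e+01,  7.29459221e-02,
        4.57600015e-02, -1.42280037e-04]), 'ee_pos': array([ 218.33979591, -531.39800202,  213.1233003 ]), 'ee_rot': array([-1.79899581e+02, -1.59620814e-03,  2.23363239e+01]), 'force': array([0.17745814, 0.79111313, 0.29309832]), 'torque': array([ 0.02112549, -0.01993246, -0.02228568]), 'gripper_width': 91.4562698084369} 18.8
{'camera_matrix': array([[489.25560184,   0.        , 324.74396816],
       [  0.        , 489.25560184, 224.04033354],
       [  0.        ,   0.        ,   1.        ]]), 'rvec': array([ 1.56320382, -2.30843981,  0.62149114]), 'tvec': array([455.22684337, 458.48959439, 688.93215754])}
{'camera_matrix': array([[501.95641837,   0.        , 323.61951092],
       [  0.        , 501.95641837, 236.70930418],
       [  0.        ,   0.        ,   1.        ]]), 'rvec': array([ 2.1824548 , -2.15932886,  0.11978988]), 'tvec': array([210.81893547, 606.70068946, 925.29951179])}
```

View pics/scene0.png

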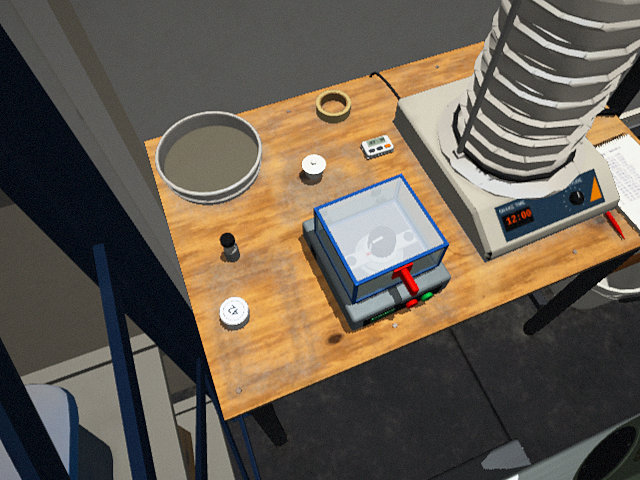

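View pics/top0.png

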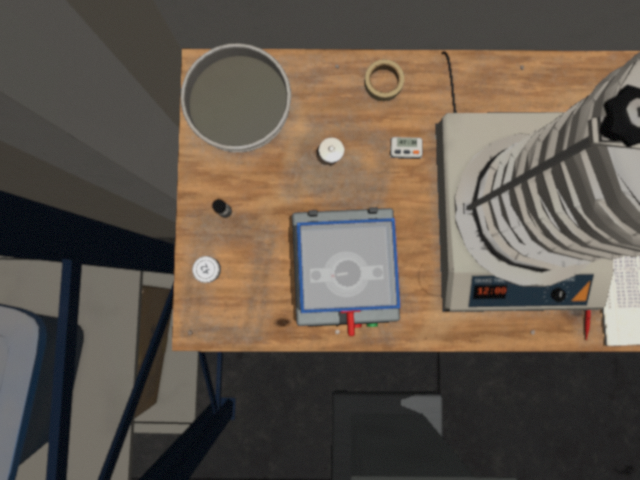

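The hood's red tab faces the robot, at about (405,278) in scene and (351,322) in top. I'll zoom in to fit the mill pose.

```bash
python3 - <<'E'
import cv2
a=cv2.imread("pics/scene0.png")[165:335,290:460]; b=cv2.imread("pics/top0.png")[200:340,280:420]
cv2.imwrite("pics/zs.png",cv2.resize(a,(595,595),interpolation=cv2.INTER_CUBIC)) #3.5
cv2.imwrite("pics/zt.png",cv2.resize(b,(560,560),interpolation=cv2.INTER_CUBIC)) #4
E
```

```text
(no output)
```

View pics/zs.png

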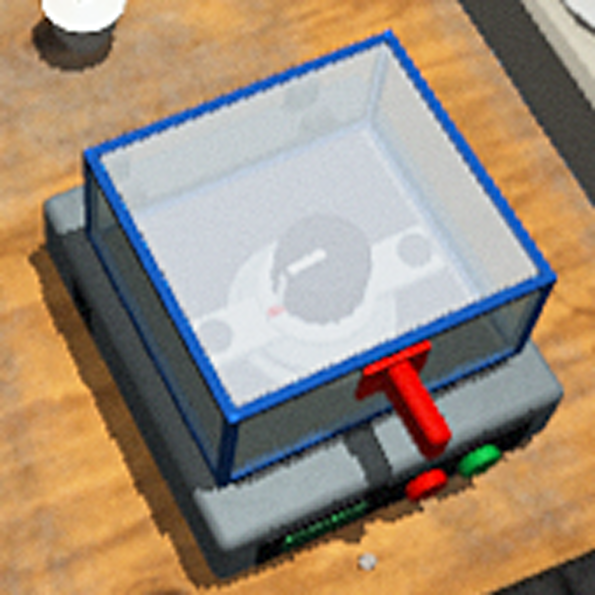

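View pics/zt.png

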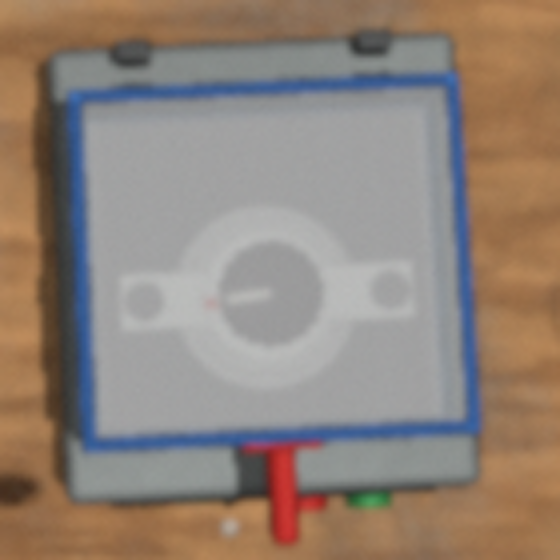

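```bash
cat > h.py <<'E'
from workcell import env,cams,spotter
import cv2,numpy as np
from scipy.optimize import least_squares
from scipy.spatial.transform import Rotation as Ro
def proj(n,P):
    c=cams.calibration(n); return cv2.projectPoints(np.array(P,float).reshape(-1,3),c["rvec"],c["tvec"],c["camera_matrix"],None)[0][:,0]
def m2w(p,P):
    P=np.array(P,float).reshape(-1,3); c,s=np.cos(p[2]),np.sin(p[2])
    return np.c_[p[0]+c*P[:,0]-s*P[:,1],p[1]+s*P[:,0]+c*P[:,1],P[:,2]]
E
python3 - <<'E'
from h import *
H=[[73,82,141],[73,-82,141],[-77,-82,141],[-77,82,141]]
S=np.array([[84,155],[391,33],[555,280],[229,417]])/3.5+[290,165]-.4
T=np.array([[68,93],[459,76],[479,430],[88,447]])/4+[280,200]-.4
tip=[-121,0,121]
Ts=np.array([[435,440]])/3.5+[290,165];Tt=np.array([[285,540]])/4+[280,200]
def f(p): return np.r_[(proj("scene",m2w(p,H+[tip]))-np.r_[S,Ts]).ravel(),(proj("top",m2w(p,H+[tip]))-np.r_[T,Tt]).ravel()]
r=least_squares(f,[500,-50,0],x_scale=[100,100,1],loss='soft_l1');p=r.x
print(p,np.degrees(p[2]));print(f(p).reshape(-1,2).round(1))
np.save("p.npy",p)
for q in([-107,0,121],[-15,0,109],[73,0,61],[-105,0,60]):print(m2w(p,q).round(1))
E
```

```text
[5.49665918e+02 1.76640434e+02 5.63556559e-02] 3.228941232365021
[[ 0.2 -0.4]
 [-0.2  0.1]
 [ 0.1  0.2]
 [ 0.2  2. ]
 [ 0.9  3.3]
 [ 0.7 -1.2]
 [-0.2 -1.2]
 [ 0.3 -0.4]
 [-0.6 -0. ]
 [-0.3 -0.2]]
[[442.8 170.6 121. ]]
[[534.7 175.8 109. ]]
[[622.6 180.8  61. ]]
[[444.8 170.7  60. ]]
```

```bash
python3 - <<'E'
from h import *
c=cams.calibration("top");R=cv2.Rodrigues(c["rvec"])[0];t=c["tvec"];K=c["camera_matrix"]
C=-R.T@t;print("cam",C)
def un(u,v,z):
    d=R.T@np.linalg.inv(K)@[u,v,1];return (C+d*(z-C[2])/d[2]).round(0)
for u,v in((445,310),(610,310),(443,115),(605,290),(480,270),(400,350),(180,350)):print(u,v,un(u,v,0),un(u,v,80),un(u,v,300))
print(env.state()["time_s"])
E
```

```text
cam [505.1220234  222.70607107 981.8163189 ]
445 310 [467. -20.   0.] [470.  -0.  80.] [479.  54. 300.]
610 310 [ 470. -341.    0.] [ 473. -295.   80.] [ 481. -169.  300.]
443 115 [858. -22.   0.] [829.  -2.  80.] [750.  53. 300.]
605 290 [ 509. -333.    0.] [ 509. -288.   80.] [ 508. -163.  300.]
480 270 [546. -90.   0.] [542. -64.  80.] [533.   6. 300.]
400 350 [390.  68.   0.] [400.  81.  80.] [425. 115. 300.]
180 350 [386. 490.   0.] [396. 468.  80.] [423. 409. 300.]
0.1
```

```bash
cat >> h.py <<'E'
def d(*targets,s=None):
    s=s or env.state(); R=Ro.from_euler('xyz',s["ee_rot"],degrees=True)
    for t in targets: print(t, R.inv().apply(np.array(t,float)-s["ee_pos"]).round(1))
E
python3 - <<'E'
from h import *
d([274,-366,215],[330,-200,215])
E
```

```text
[274, -366, 215] [ 114.4 -131.9   -1.6]
[330, -200, 215] [ 229.2 -264.2   -1.4]
```

Request:
{"name": "apply_moves", "arguments": {
  "plan": [
    {"jaw": 0, "delta_pos": [29, -33, 0], "spin": -0.17},
    {"jaw": 0, "delta_pos": [57, -66, 0], "spin": -0.34},
    {"jaw": 0, "delta_pos": [86, -99, 0], "spin": -0.51},
    {"jaw": 0, "delta_pos": [115, -132, 0], "spin": -0.68},
    {"jaw": 0, "delta_pos": [143, -165, 0], "spin": -0.85},
    {"jaw": 0, "delta_pos": [172, -198, 0], "spin": -1.02},
    {"jaw": 0, "delta_pos": [200, -231, 0], "spin": -1.19},
    {"jaw": 0, "delta_pos": [229, -264, 0], "spin": -1.36}
  ],
  "squeeze": 20
}}

```text
time_s: 1.1
ee_pos: [329.9, -198.8, 213.4]
ee_rot: [-180.0, -0.1, 100.6]
force: [0.2, -0.7, -0.2]
gripper_width: 91.3
```

```bash
python3 - <<'E'
from h import *
s=env.state();print(s["time_s"],s["ee_pos"],s["ee_rot"],s["qpos"].round(1),s["force"])
d([345,0,215],[360,150,215])
E
```

```text
1.1 [ 329.87292757 -198.78256292  213.4468248 ] [-1.79979955e+02 -1.01492062e-01  1.00554855e+02] [-3.280e+01  1.000e+00  1.116e+02  1.000e-01  6.760e+01 -4.340e+01] [ 0.15781041 -0.73953463 -0.18606872]
[345, 0, 215] [192.7  51.3  -1.2]
[360, 150, 215] [337.4  93.5  -1. ]
```

Request:
{"name": "apply_moves", "arguments": {
  "plan": [
    {"jaw": 0, "delta_pos": [45, 12, 0], "spin": -0.17},
    {"jaw": 0, "delta_pos": [90, 24, 0], "spin": -0.35},
    {"jaw": 0, "delta_pos": [135, 36, 0], "spin": -0.53},
    {"jaw": 0, "delta_pos": [180, 48, 0], "spin": -0.71},
    {"jaw": 0, "delta_pos": [225, 60, 0], "spin": -0.89},
    {"jaw": 0, "delta_pos": [270, 73, 0], "spin": -1.07},
    {"jaw": 0, "delta_pos": [310, 85, 0], "spin": -1.25},
    {"jaw": 0, "delta_pos": [338, 94, 0], "spin": -1.43}
  ]
}}

```text
time_s: 2.1
ee_pos: [360.1, 152.4, 213.8]
ee_rot: [179.9, -0.1, -177.1]
force: [0.6, 0.4, 0.3]
gripper_width: 91.2
```

```bash
python3 - <<'E'
from h import *
s=env.state();print(s["time_s"],s["ee_pos"],s["ee_rot"],s["qpos"].round(1),s["force"])
d([442.8,170.6,215],[442.8,170.6,103])
E
```

```text
2.1 [360.07129083 152.38372603 213.78482124] [ 1.79905195e+02 -5.74488251e-02 -1.77076039e+02] [ 2.12e+01  1.50e+00  1.11e+02  1.00e-01  6.76e+01 -7.18e+01] [0.61897068 0.42340601 0.33899725]
[442.8, 170.6, 215] [-83.5  14.   -1.3]
[442.8, 170.6, 103] [-83.7  13.8 110.7]
```

Request:
{"name": "apply_moves", "arguments": {
  "plan": [
    {"jaw": 0, "delta_pos": [-40, 7, 0], "spin": 0},
    {"jaw": 0, "delta_pos": [-83, 14, 0], "spin": 0},
    {"jaw": 0, "delta_pos": [-83, 14, 30], "spin": 0},
    {"jaw": 0, "delta_pos": [-83, 14, 60], "spin": 0},
    {"jaw": 0, "delta_pos": [-83, 14, 90], "spin": 0},
    {"jaw": 0, "delta_pos": [-83, 14, 105], "spin": 0},
    {"jaw": 0, "delta_pos": [-83, 14, 110], "spin": 0},
    {"jaw": 0.4, "delta_pos": [-83, 14, 110], "spin": 0}
  ]
}}

```text
time_s: 3.1
ee_pos: [442.1, 170.8, 103.7]
ee_rot: [179.9, -0.1, -177.1]
force: [-0.0, 0.4, -0.0]
gripper_width: 84.0
```

```bash
python3 - <<'E'
from h import *
s=env.state();print(s["time_s"],s["ee_pos"],s["ee_rot"],s["qpos"].round(1),s["force"],s["gripper_width"])
for n in("scene","top"):
    f=cams.grab_frame(n)[:,:,::-1]
    f=f[150:350,270:470]
    cv2.imwrite(f"pics/{n}1.png",cv2.resize(f,(600,600),interpolation=cv2.INTER_CUBIC))
E
```

```text
3.1 [442.1306607  170.76203123 103.74594759] [ 1.79907997e+02 -7.16125581e-02 -1.77080914e+02] [ 1.970e+01  1.530e+01  1.117e+02  1.000e-01  5.300e+01 -7.340e+01] [-0.04367924  0.44598409 -0.01489639] 84.02176765716848
```

View pics/scene1.png

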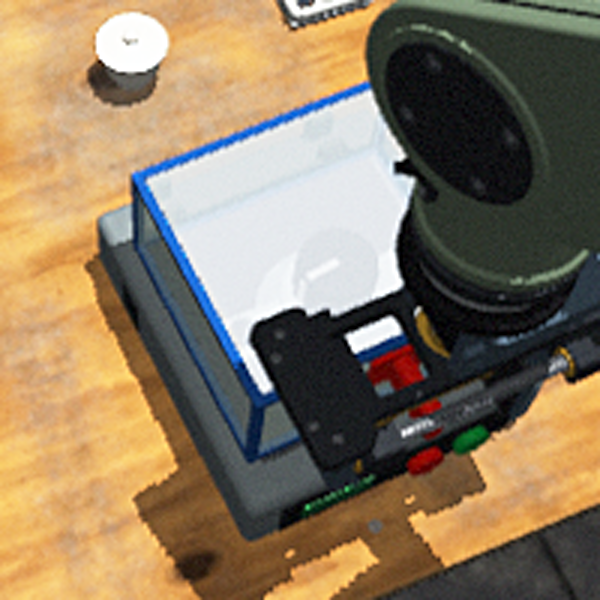

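View pics/top1.png

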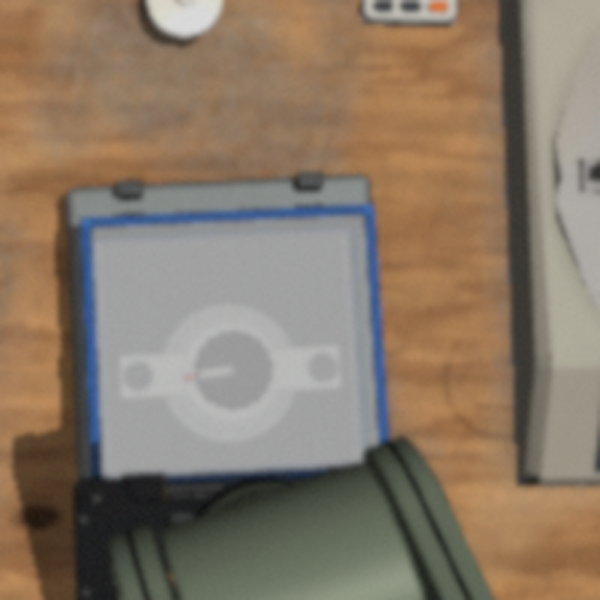

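The fingers straddle the red tab (scene crop about (395,370)), and the hood is still closed. Closing now.

Request:
{"name": "apply_moves", "arguments": {
  "plan": [
    {"jaw": 1, "delta_pos": [0, 0, 0], "spin": 0},
    {"jaw": 1, "delta_pos": [0, 0, 0], "spin": 0},
    {"jaw": 1, "delta_pos": [0, 0, 0], "spin": 0},
    {"jaw": 1, "delta_pos": [0, 0, 0], "spin": 0},
    {"jaw": 1, "delta_pos": [0, 0, 0], "spin": 0},
    {"jaw": 1, "delta_pos": [0, 0, 0], "spin": 0},
    {"jaw": 1, "delta_pos": [0, 0, 0], "spin": 0},
    {"jaw": 1, "delta_pos": [0, 0, 0], "spin": 0}
  ],
  "squeeze": 15
}}

```text
time_s: 4.2
ee_pos: [442.6, 170.5, 104.3]
ee_rot: [179.9, 0.0, -177.0]
force: [0.1, -1.9, 1.0]
gripper_width: 12.0
```

```bash
python3 - <<'E'
from h import *
p=np.load("p.npy")
s=env.state();print(s["time_s"],s["ee_pos"],s["ee_rot"],s["force"],s["gripper_width"])
hx=73;hz=61;
for th in np.arange(.1,1.65,.1):
    g=np.array([-180,60]);x=-180*np.cos(th)+60*np.sin(th);z=180*np.sin(th)+60*np.cos(th)
    g0=m2w(p,[-107,0,121])[0]; g1=m2w(p,[hx+x,0,hz+z])[0]
    print(round(th,2),end=' ');d(list((s["ee_pos"]+g1-g0).round(1)),s=s)
E
```

```text
4.2 [442.59849389 170.52541445 104.33675541] [ 1.79939219e+02  1.32213958e-02 -1.77017816e+02] [ 0.07241216 -1.89094478  0.95051747] 12.005880225412778
0.1 [np.float64(449.5), np.float64(170.9), np.float64(122.0)] [ -6.9   0.  -17.7]
0.2 [np.float64(458.1), np.float64(171.4), np.float64(138.9)] [-15.5   0.1 -34.6]
0.3 [np.float64(468.3), np.float64(172.0), np.float64(154.9)] [-25.8   0.2 -50.6]
0.4 [np.float64(480.1), np.float64(172.6), np.float64(169.7)] [-37.6   0.2 -65.4]
0.5 [np.float64(493.3), np.float64(173.4), np.float64(183.3)] [-50.8   0.3 -79. ]
0.6 [np.float64(507.8), np.float64(174.2), np.float64(195.5)] [-65.3   0.4 -91.1]
0.7 [np.float64(523.5), np.float64(175.1), np.float64(206.2)] [ -81.1    0.5 -101.8]
0.8 [np.float64(540.1), np.float64(176.0), np.float64(215.3)] [ -97.7    0.5 -110.9]
0.9 [np.float64(557.5), np.float64(177.0), np.float64(222.6)] [-115.1    0.6 -118.2]
1.0 [np.float64(575.6), np.float64(178.0), np.float64(228.2)] [-133.2    0.7 -123.8]
1.1 [np.float64(594.2), np.float64(179.1), np.float64(232.0)] [-151.9    0.8 -127.6]
1.2 [np.float64(613.0), np.float64(180.1), np.float64(233.8)] [-170.7    0.8 -129.4]
1.3 [np.float64(632.0), np.float64(181.2), np.float64(233.8)] [-189.7    0.9 -129.4]
1.4 [np.float64(650.8), np.float64(182.3), np.float64(231.9)] [-208.6    1.1 -127.5]
1.5 [np.float64(669.4), np.float64(183.3), np.float64(228.1)] [-227.2    1.1 -123.7]
1.6 [np.float64(687.4), np.float64(184.3), np.float64(222.5)] [-245.2    1.1 -118.1]
```

Request:
{"name": "apply_moves", "arguments": {
  "plan": [
    {"jaw": 1, "delta_pos": [-7, 0, -18], "spin": 0},
    {"jaw": 1, "delta_pos": [-15, 0, -35], "spin": 0},
    {"jaw": 1, "delta_pos": [-26, 0, -51], "spin": 0},
    {"jaw": 1, "delta_pos": [-38, 0, -65], "spin": 0},
    {"jaw": 1, "delta_pos": [-51, 0, -79], "spin": 0},
    {"jaw": 1, "delta_pos": [-65, 0, -91], "spin": 0},
    {"jaw": 1, "delta_pos": [-81, 0, -102], "spin": 0},
    {"jaw": 1, "delta_pos": [-98, 0, -111], "spin": 0}
  ]
}}

```text
time_s: 5.2
ee_pos: [539.4, 176.2, 215.0]
ee_rot: [179.9, -0.2, -177.0]
force: [-1.1, 1.5, -2.2]
gripper_width: 11.8
```

```bash
python3 - <<'E'
from h import *
p=np.load("p.npy")
s=env.state();print(s["time_s"],s["ee_pos"],s["ee_rot"],s["force"],s["gripper_width"])
d(*[[557.5,177,222.6],[575.6,178,228.2],[594.2,179.1,232],[613,180.1,233.8],[632,181.2,233.8],[650.8,182.3,231.9],[669.4,183.3,228.1]])
f=cams.grab_frame("scene")[:,:,::-1]
cv2.imwrite(f"pics/s2.png",f)
E
```

```text
5.2 [539.37828697 176.23415322 215.04643379] [ 179.85884067   -0.20671615 -177.00534535] [-1.05896749  1.54569517 -2.17168903] 11.83276055351076
[557.5, 177, 222.6] [-18.1  -0.2  -7.6]
[575.6, 178, 228.2] [-36.2  -0.1 -13.3]
[594.2, 179.1, 232] [-54.8   0.  -17.2]
[613, 180.1, 233.8] [-73.7   0.1 -19. ]
[632, 181.2, 233.8] [-92.7   0.2 -19.1]
[650.8, 182.3, 231.9] [-111.5    0.3  -17.3]
[669.4, 183.3, 228.1] [-130.2    0.3  -13.5]
```

View pics/s2.png

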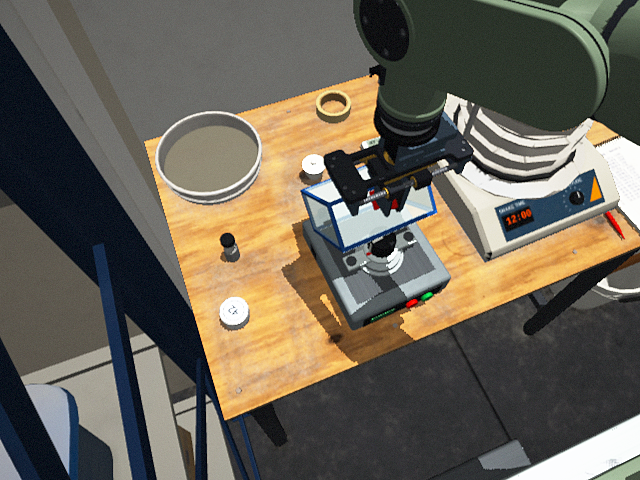

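The hood is up about 45° with the tab still held (fingers near (395,195)). I'll keep following the arc.

Request:
{"name": "apply_moves", "arguments": {
  "plan": [
    {"jaw": 1, "delta_pos": [-18, 0, -8], "spin": 0},
    {"jaw": 1, "delta_pos": [-36, 0, -13], "spin": 0},
    {"jaw": 1, "delta_pos": [-55, 0, -17], "spin": 0},
    {"jaw": 1, "delta_pos": [-74, 0, -19], "spin": 0},
    {"jaw": 1, "delta_pos": [-93, 0, -19], "spin": 0},
    {"jaw": 1, "delta_pos": [-112, 0, -17], "spin": 0},
    {"jaw": 1, "delta_pos": [-130, 0, -14], "spin": 0},
    {"jaw": 1, "delta_pos": [-130, 0, -14], "spin": 0}
  ]
}}

```text
time_s: 6.25
ee_pos: [672.5, 184.1, 229.0]
ee_rot: [179.8, 0.0, -177.0]
force: [0.6, 3.5, -4.5]
gripper_width: 12.2
```

```bash
python3 - <<'E'
from h import *
s=env.state();print(s["time_s"],s["ee_pos"],s["force"],s["gripper_width"],s["qpos"].round(1))
f=cams.grab_frame("scene")[:,:,::-1]
cv2.imwrite(f"pics/s3.png",f)
E
```

```text
6.25 [672.51641881 184.11100482 228.96996727] [ 0.58273773  3.4827751  -4.49589841] 12.183182714732519 [ 14.3  29.3  70.    0.2  80.7 -78.8]
```

View pics/s3.png

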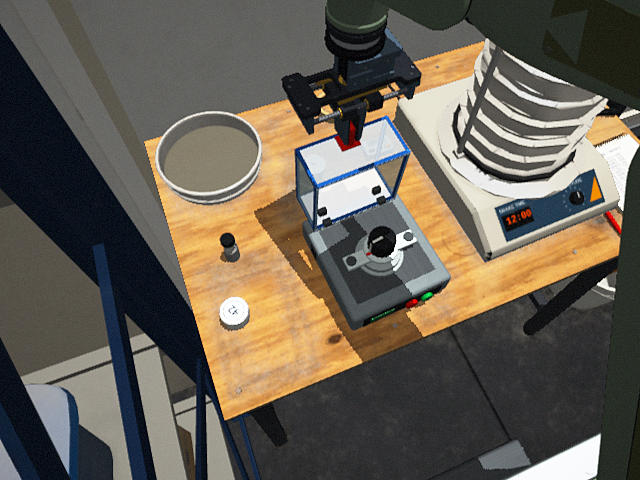

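The hood is at about 86°. Releasing so it goes over by itself, then rising.

Request:
{"name": "apply_moves", "arguments": {
  "plan": [
    {"jaw": 0, "delta_pos": [0, 0, 0], "spin": 0},
    {"jaw": 0, "delta_pos": [0, 0, 0], "spin": 0},
    {"jaw": 0, "delta_pos": [0, 0, 0], "spin": 0},
    {"jaw": 0, "delta_pos": [0, 0, 0], "spin": 0},
    {"jaw": 0, "delta_pos": [0, 0, 0], "spin": 0},
    {"jaw": 0, "delta_pos": [0, 0, -20], "spin": 0},
    {"jaw": 0, "delta_pos": [0, 0, -45], "spin": 0},
    {"jaw": 0, "delta_pos": [0, 0, -75], "spin": 0}
  ]
}}

```text
time_s: 7.3
ee_pos: [671.8, 183.7, 304.4]
ee_rot: [179.8, -0.0, -177.0]
force: [0.3, -0.5, -0.5]
gripper_width: 89.0
```

```bash
python3 - <<'E'
from h import *
s=env.state();print(s["time_s"],s["ee_pos"],s["force"],s["gripper_width"],s["qpos"].round(1))
f=cams.grab_frame("scene")[:,:,::-1]
cv2.imwrite(f"pics/s4.png",f)
p=np.load("p.npy");k=m2w(p,[-15,0,0])[0];print(k)
d([k[0],k[1],300],[k[0],k[1],200])
E
```

```text
7.3 [671.76003021 183.67854501 304.3858298 ] [ 0.32834224 -0.4669091  -0.5194683 ] 89.03586921331112 [ 14.2  28.1  61.4   0.2  90.4 -78.8]
[534.68973186 175.79554631   0.        ]
[np.float64(534.6897318645688), np.float64(175.79554631315327), 300] [138.9  -1.    8.6]
[np.float64(534.6897318645688), np.float64(175.79554631315327), 200] [139.7  -1.6 108.6]
```

View pics/s4.png

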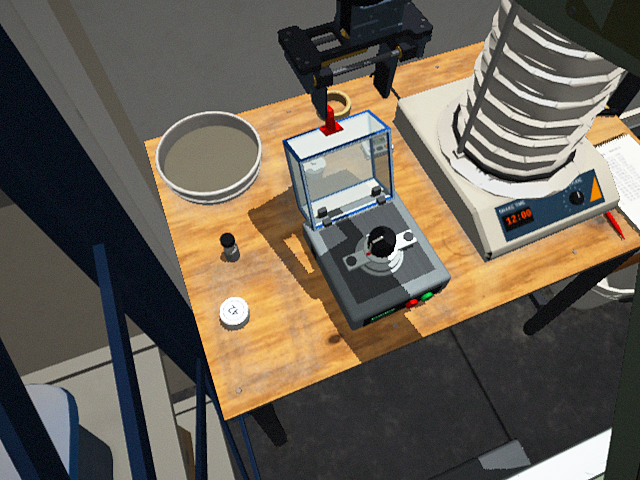

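Request:
{"name": "apply_moves", "arguments": {
  "plan": [
    {"jaw": 0, "delta_pos": [30, 0, 0], "spin": 0},
    {"jaw": 0, "delta_pos": [65, 0, 0], "spin": 0},
    {"jaw": 0, "delta_pos": [105, 0, 0], "spin": 0},
    {"jaw": 0, "delta_pos": [139, -1, 0], "spin": 0},
    {"jaw": 0, "delta_pos": [139, -1, 0], "spin": 0},
    {"jaw": 0, "delta_pos": [139, -1, 0], "spin": 0},
    {"jaw": 0, "delta_pos": [139, -1, 0], "spin": 0},
    {"jaw": 0, "delta_pos": [139, -1, 0], "spin": 0}
  ]
}}

```text
time_s: 8.35
ee_pos: [535.3, 175.8, 308.0]
ee_rot: [179.7, 0.4, -177.0]
force: [0.5, -0.6, 0.0]
gripper_width: 91.1
```

```bash
python3 - <<'E'
from h import *
s=env.state();print(s["time_s"],s["ee_pos"],s["force"],s["gripper_width"],s["qpos"].round(1))
f=cams.grab_frame("scene")[:,:,::-1]
cv2.imwrite(f"pics/s5.png",cv2.resize(f[80:340,230:490],(780,780))[:600]if 0 else cv2.resize(f[90:340,240:490],(600,600),interpolation=cv2.INTER_CUBIC))
p=np.load("p.npy")
print(proj("scene",m2w(p,[[-15,0,126],[-15,0,90],[-121,0,121]])))
d([534.7,175.8,200],[534.7,175.8,96])
E
```

```text
8.35 [535.25805337 175.79544649 308.04863058] [ 0.4558488  -0.63027715  0.03116977] 91.13300906889022 [ 16.9  14.5  81.6   0.2  83.4 -76.1]
[[382.50976245 237.18337749]
 [380.19470593 247.34571111]
 [415.19964215 293.98511392]]
[534.7, 175.8, 200] [  1.2  -0.6 108.1]
[534.7, 175.8, 96] [  2.   -1.1 212.1]
```

View pics/s5.png

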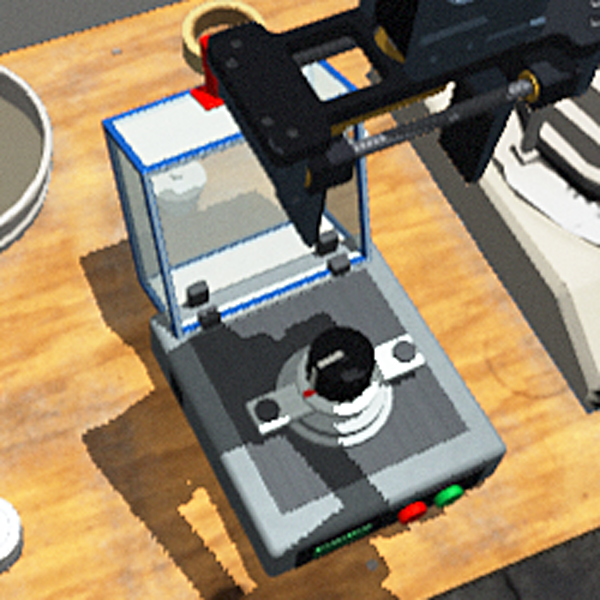

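Request:
{"name": "apply_moves", "arguments": {
  "plan": [
    {"jaw": 0, "delta_pos": [0, 0, 40], "spin": 0},
    {"jaw": 0, "delta_pos": [1, 0, 80], "spin": 0},
    {"jaw": 0, "delta_pos": [1, -1, 120], "spin": 0},
    {"jaw": 0, "delta_pos": [2, -1, 155], "spin": 0},
    {"jaw": 0, "delta_pos": [2, -1, 180], "spin": 0},
    {"jaw": 0, "delta_pos": [2, -1, 200], "spin": 0},
    {"jaw": 0, "delta_pos": [2, -1, 211], "spin": 0},
    {"jaw": 0, "delta_pos": [2, -1, 211], "spin": 0}
  ]
}}

```text
time_s: 9.4
ee_pos: [534.5, 175.8, 96.5]
ee_rot: [179.7, 0.3, -177.0]
force: [0.3, 0.7, -0.3]
gripper_width: 91.3
```

```bash
python3 - <<'E'
from h import *
s=env.state();print(s["time_s"],s["ee_pos"],s["force"],s["torque"],s["gripper_width"],s["qpos"].round(1))
d([534.7,175.8,96.5])
E
```

```text
9.4 [534.52187608 175.82877611  96.48196519] [ 0.27877672  0.67798267 -0.25887712] [ 0.12828474 -0.13132421  0.01933083] 91.27737758806441 [ 16.9  22.7 101.3   0.2  55.6 -76.2]
[534.7, 175.8, 96.5] [-0.2 -0.  -0. ]
```

Request:
{"name": "apply_moves", "arguments": {
  "plan": [
    {"jaw": 1, "delta_pos": [0, 0, 0], "spin": 0},
    {"jaw": 1, "delta_pos": [0, 0, 0], "spin": 0},
    {"jaw": 1, "delta_pos": [0, 0, 0], "spin": 0},
    {"jaw": 1, "delta_pos": [0, 0, 0], "spin": 0},
    {"jaw": 1, "delta_pos": [0, 0, 0], "spin": 0},
    {"jaw": 1, "delta_pos": [0, 0, 0], "spin": 0},
    {"jaw": 1, "delta_pos": [0, 0, 0], "spin": 0},
    {"jaw": 1, "delta_pos": [0, 0, 0], "spin": 0}
  ],
  "squeeze": 35
}}

```text
time_s: 10.4
ee_pos: [534.6, 175.9, 96.6]
ee_rot: [179.7, 0.4, -177.0]
force: [-0.9, 0.8, 2.0]
gripper_width: 43.3
```

```bash
python3 - <<'E'
from h import *
s=env.state();print(s["time_s"],s["ee_pos"],s["ee_rot"],s["force"],s["torque"],s["gripper_width"],s["qpos"].round(1),s["effort"])
f=cams.grab_frame("scene")[:,:,::-1]
cv2.imwrite(f"pics/s6.png",cv2.resize(f[90:340,240:490],(600,600),interpolation=cv2.INTER_CUBIC))
E
```

```text
10.4 [534.56829334 175.94267245  96.61845786] [ 179.69814793    0.35240149 -177.02797825] [-0.85270287  0.80337509  1.96549612] [ 0.18628303 -0.05326399  0.03018026] 43.336799492613764 [ 16.9  22.7 101.3   0.3  55.6 -76.2] [-5.54128736e-01 -4.10580146e+01 -1.94053656e+01 -2.52553532e-01
 -2.83976959e-02 -1.54374522e-02]
```

View pics/s6.png

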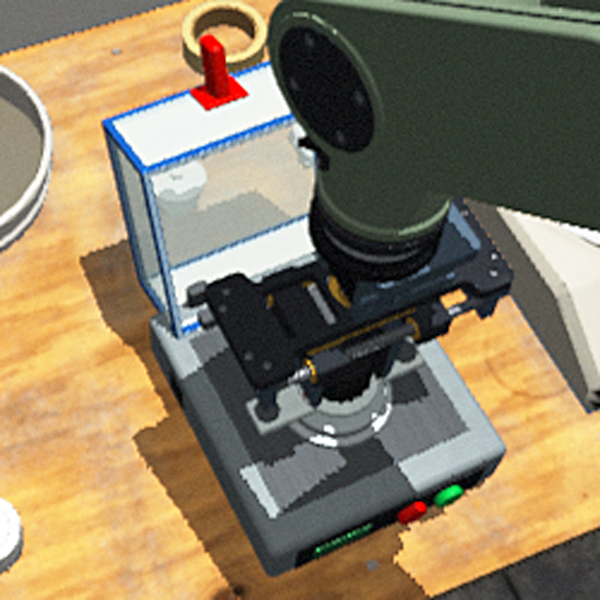

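Knob gripped at 43.3 mm, and the hood stands open clear of the gripper. Turning clockwise (+spin about the downward tool z).

Request:
{"name": "apply_moves", "arguments": {
  "plan": [
    {"jaw": 1, "delta_pos": [0, 0, 0], "spin": 0.1},
    {"jaw": 1, "delta_pos": [0, 0, 0], "spin": 0.2},
    {"jaw": 1, "delta_pos": [0, 0, 0], "spin": 0.3},
    {"jaw": 1, "delta_pos": [0, 0, 0], "spin": 0.4},
    {"jaw": 1, "delta_pos": [0, 0, 0], "spin": 0.5},
    {"jaw": 1, "delta_pos": [0, 0, 0], "spin": 0.6},
    {"jaw": 1, "delta_pos": [0, 0, 0], "spin": 0.7},
    {"jaw": 1, "delta_pos": [0, 0, 0], "spin": 0.8}
  ]
}}

```text
time_s: 11.45
ee_pos: [534.6, 176.0, 96.6]
ee_rot: [179.5, 0.0, 137.0]
force: [-0.2, 0.8, 1.9]
gripper_width: 43.6
```

```bash
python3 - <<'E'
from h import *
s=env.state();print(s["time_s"],s["ee_pos"],s["ee_rot"],s["force"],s["torque"],s["gripper_width"],s["qpos"].round(1),s["effort"])
f=cams.grab_frame("scene")[:,:,::-1]
cv2.imwrite(f"pics/s7.png",cv2.resize(f[190:290,330:430],(600,600),interpolation=cv2.INTER_CUBIC))
E
```

```text
11.45 [534.57228439 175.95650757  96.63156533] [1.79538912e+02 3.26432314e-02 1.36966330e+02] [-0.20432091  0.79385146  1.93957001] [ 0.10903528 -0.06703104  0.00406707] 43.59407347252023 [ 16.9  22.7 101.3   0.2  55.6 -30.2] [-5.90083022e-01 -4.13698518e+01 -1.94815707e+01 -7.68207991e-02
 -1.48202176e-02 -6.03999104e-01]
```

View pics/s7.png

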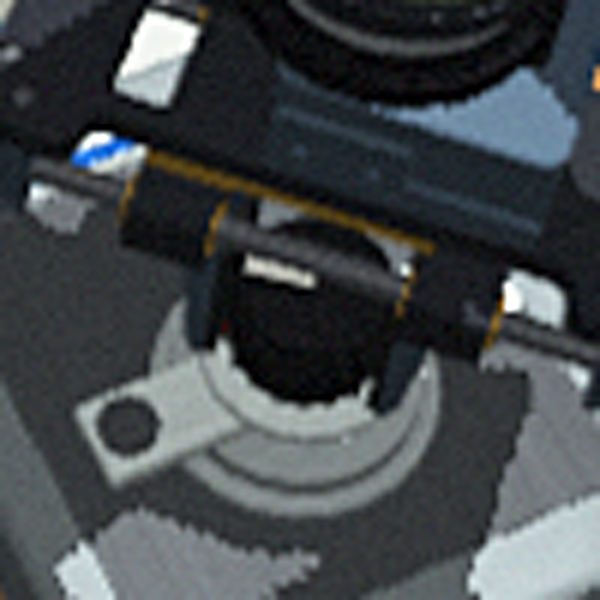

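The white line turned with the grip, and the red mark (225,325) followed it. Torque is low, so the screw is still running free.

Request:
{"name": "apply_moves", "arguments": {
  "plan": [
    {"jaw": 1, "delta_pos": [0, 0, 0], "spin": 0.06},
    {"jaw": 1, "delta_pos": [0, 0, 0], "spin": 0.12},
    {"jaw": 1, "delta_pos": [0, 0, 0], "spin": 0.18},
    {"jaw": 1, "delta_pos": [0, 0, 0], "spin": 0.24},
    {"jaw": 1, "delta_pos": [0, 0, 0], "spin": 0.3},
    {"jaw": 1, "delta_pos": [0, 0, 0], "spin": 0.36},
    {"jaw": 1, "delta_pos": [0, 0, 0], "spin": 0.42},
    {"jaw": 1, "delta_pos": [0, 0, 0], "spin": 0.48}
  ]
}}

```text
time_s: 12.5
ee_pos: [534.6, 176.0, 96.6]
ee_rot: [179.6, -0.2, 109.4]
force: [0.4, 1.6, 0.8]
gripper_width: 43.6
```

```bash
python3 - <<'E'
from h import *
s=env.state();print(s["time_s"],s["ee_rot"],s["torque"],s["qpos"].round(1)[5],s["effort"][5])
f=cams.grab_frame("scene")[:,:,::-1]
print(env.state()["torque"])
cv2.imwrite(f"pics/s8.png",cv2.resize(f[190:290,330:430],(600,600),interpolation=cv2.INTER_CUBIC))
E
```

```text
12.5 [ 1.79576895e+02 -1.70331156e-01  1.09370409e+02] [ 0.1238898  -0.00511727  0.27317773] -2.6 -0.14169936999678612
[-0.00121005 -0.0039637   0.13623442]
```

View pics/s8.png

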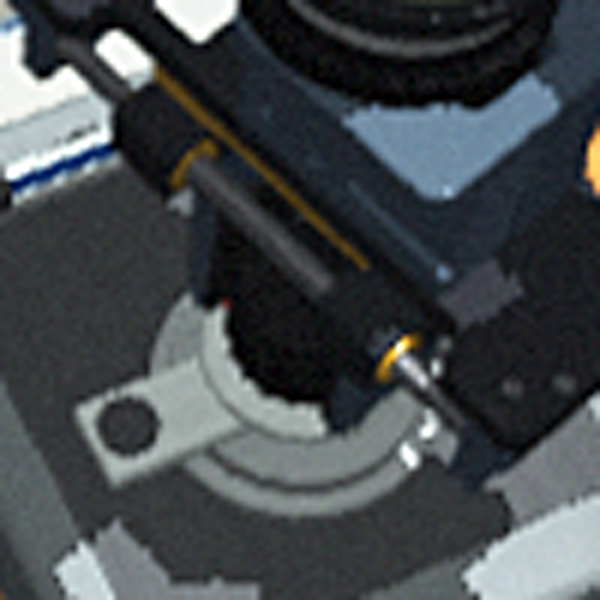

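```bash
python3 - <<'E'
from h import *
p=np.load("p.npy")
c=cams.calibration("scene");R=cv2.Rodrigues(c["rvec"])[0];C=-R.T@c["tvec"]
for u,v in((369.2,253.75),(330+225/6,190+325/6),(330+225/6,190+302/6)):
    dd=R.T@np.linalg.inv(c["camera_matrix"])@[u,v,1];X=C+dd*(90-C[2])/dd[2]-[534.7,175.8,90]
    print(X.round(1),np.hypot(*X[:2]),np.degrees(np.arctan2(X[1],X[0])))
E
```

```text
[-4.1 22.2  0. ] 22.568121383124637 100.49210603341413
[13.4 17.4  0. ] 21.941040953894422 52.35966947152782
[20.1 14.3 -0. ] 24.68116935350583 35.5358035746748
```

Torque rose to 0.27 N m and the mark puts the screw tight at about 1.13 rad of the 1.28 turned, so slip is about 0.15 so far. I'll turn on by 1.12 rad.

Request:
{"name": "apply_moves", "arguments": {
  "plan": [
    {"jaw": 1, "delta_pos": [0, 0, 0], "spin": 0.14},
    {"jaw": 1, "delta_pos": [0, 0, 0], "spin": 0.28},
    {"jaw": 1, "delta_pos": [0, 0, 0], "spin": 0.42},
    {"jaw": 1, "delta_pos": [0, 0, 0], "spin": 0.56},
    {"jaw": 1, "delta_pos": [0, 0, 0], "spin": 0.7},
    {"jaw": 1, "delta_pos": [0, 0, 0], "spin": 0.84},
    {"jaw": 1, "delta_pos": [0, 0, 0], "spin": 0.98},
    {"jaw": 1, "delta_pos": [0, 0, 0], "spin": 1.12}
  ]
}}

```text
time_s: 13.55
ee_pos: [534.7, 175.9, 96.6]
ee_rot: [179.9, -0.5, 45.0]
force: [-0.3, 1.1, 0.4]
gripper_width: 43.6
```

```bash
python3 - <<'E'
from h import *
s=env.state();print(s["time_s"],s["ee_rot"],s["torque"],s["gripper_width"],s["qpos"].round(1)[5],s["effort"][5])
E
```

```text
13.55 [179.94855818  -0.45150773  45.01572696] [-0.020292    0.05513771  0.26664666] 43.575882435200434 61.8 -0.6663806922733784
```

Request:
{"name": "apply_moves", "arguments": {
  "plan": [
    {"jaw": 0, "delta_pos": [0, 0, 0], "spin": 0},
    {"jaw": 0, "delta_pos": [0, 0, 0], "spin": 0},
    {"jaw": 0, "delta_pos": [0, 0, 0], "spin": 0},
    {"jaw": 0, "delta_pos": [0, 0, 0], "spin": 0},
    {"jaw": 0, "delta_pos": [0, 0, 0], "spin": 0},
    {"jaw": 0, "delta_pos": [0, 0, -25], "spin": 0},
    {"jaw": 0, "delta_pos": [0, 0, -65], "spin": 0},
    {"jaw": 0, "delta_pos": [0, 0, -110], "spin": 0}
  ]
}}

```text
time_s: 14.55
ee_pos: [533.6, 175.2, 207.3]
ee_rot: [180.0, -0.4, 45.0]
force: [-0.0, -0.3, 0.0]
gripper_width: 90.8
```

```bash
python3 - <<'E'
from h import *
s=env.state();print(s["time_s"],s["ee_pos"],s["force"])
d([480,160,300],[370,120,300])
E
```

```text
14.55 [533.56310719 175.20464329 207.26364643] [-0.04660417 -0.28636699  0.00623799]
[480, 160, 300] [-48.  -27.1 -93.1]
[370, 120, 300] [-154.   -76.7  -93.8]
```

Request:
{"name": "apply_moves", "arguments": {
  "plan": [
    {"jaw": 0, "delta_pos": [-10, -5, -40], "spin": 0},
    {"jaw": 0, "delta_pos": [-30, -15, -80], "spin": 0},
    {"jaw": 0, "delta_pos": [-60, -30, -93], "spin": 0},
    {"jaw": 0, "delta_pos": [-95, -48, -93], "spin": 0},
    {"jaw": 0, "delta_pos": [-125, -62, -93], "spin": 0},
    {"jaw": 0, "delta_pos": [-154, -76, -93], "spin": 0},
    {"jaw": 0, "delta_pos": [-154, -76, -93], "spin": 0},
    {"jaw": 0, "delta_pos": [-154, -76, -93], "spin": 0}
  ]
}}

```text
time_s: 15.55
ee_pos: [371.2, 119.8, 299.5]
ee_rot: [180.0, -0.4, 45.0]
force: [0.5, -0.5, 0.4]
gripper_width: 91.1
```

```bash
python3 - <<'E'
from h import *
s=env.state();print(s["time_s"],s["ee_pos"],s["force"])
f=cams.grab_frame("scene")[:,:,::-1]
cv2.imwrite("pics/s9.png",f)
cv2.imwrite("pics/s9z.png",cv2.resize(f[200:280,340:420],(600,600),interpolation=cv2.INTER_CUBIC))
g=cams.grab_frame("top")[:,:,::-1]
cv2.imwrite("pics/t9.png",cv2.resize(g[180:340,270:430],(600,600),interpolation=cv2.INTER_CUBIC))
E
```

```text
15.55 [371.19446613 119.76381972 299.51163466] [ 0.46496772 -0.47066591  0.38476701]
```

View pics/s9.png

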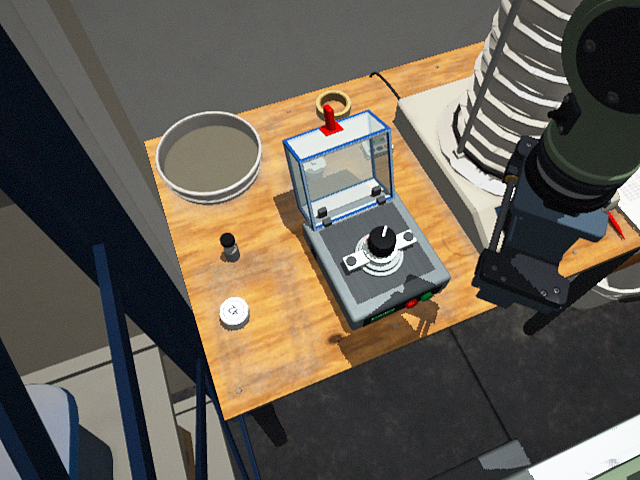

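View pics/s9z.png

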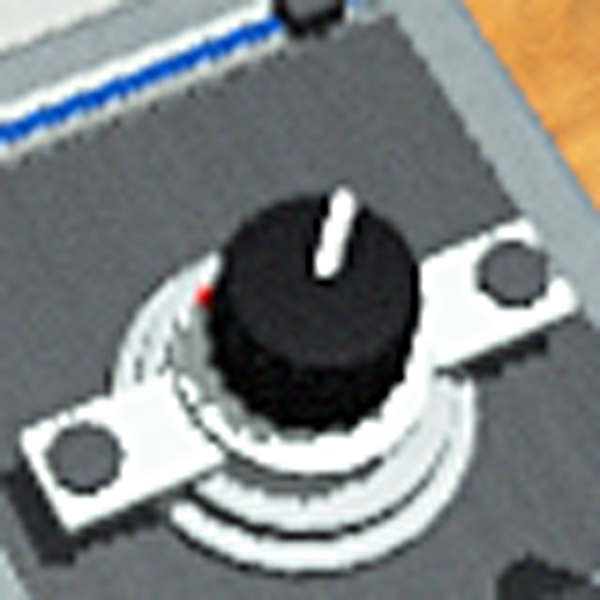

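View pics/t9.png

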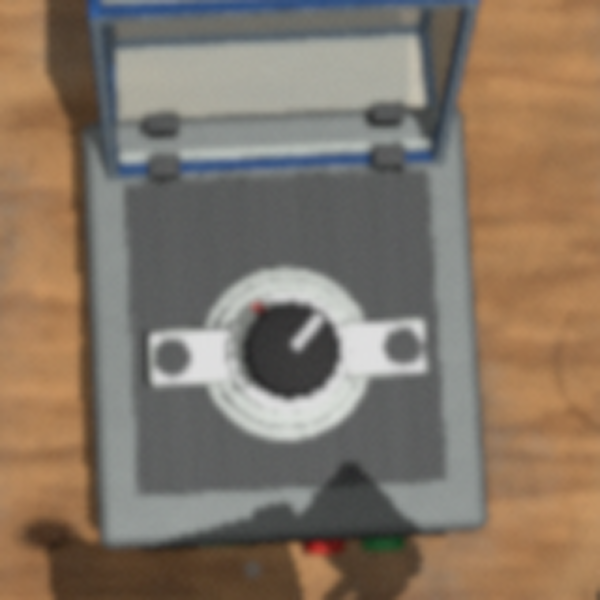

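The line in the top crop points about 45° right of up and the mark about 32° left, so slip is about 77°. Checking the hood's angle against the 1.92 stop.

```bash
python3 - <<'E'
from h import *
p=np.load("p.npy")
for th in(1.6,1.8,1.92,2.0):
    c,s=np.cos(th),np.sin(th)
    P=[[73+x*c+z*s,y,61-x*s+z*c] for x,y,z in((-194,0,60),(-150,82,0),(-150,-82,0),(-150,82,80))]
    print(th,proj("scene",m2w(p,P)).round(0).tolist())
f=cv2.imread("pics/s9.png");cv2.imwrite("pics/s9h.png",cv2.resize(f[95:235,270:410],(700,700))[:600])
m=spotter.masks_of("scene","hood_tab");print(m[0]["extent"],m[0]["confidence"])
s=env.state();print(s["time_s"],s["force"])
E
```

```text
1.6 [[344.0, 118.0], [312.0, 182.0], [406.0, 146.0], [291.0, 145.0]]
1.8 [[333.0, 109.0], [304.0, 169.0], [396.0, 135.0], [285.0, 141.0]]
1.92 [[328.0, 107.0], [300.0, 163.0], [391.0, 129.0], [283.0, 140.0]]
2.0 [[324.0, 106.0], [297.0, 160.0], [387.0, 127.0], [281.0, 141.0]]
[280.5, 104.0, 392.2, 230.7] 0.57
15.7 [-0.04761581 -0.56124606  0.22775799]
```

View pics/s9h.png

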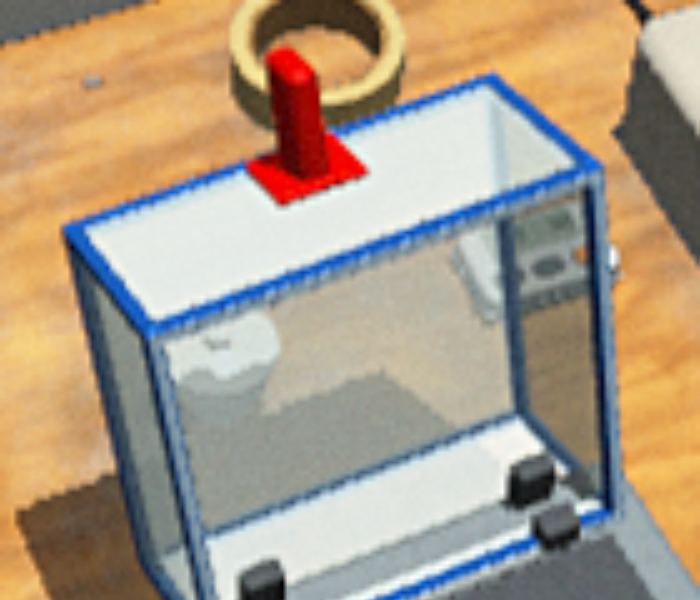

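The hood corners at (300,161) and (391,128) and the tab tip at (327,106) match the projection for 1.92 rad. Handing in.

```bash
python3 -c "
from workcell import env
print(env.job_done())"
```

```text
the job is handed in; nothing more can be done
None
```

I lifted the hood by its red tab to about 1.5 rad and let go, and it went over by itself onto its stop. Then I gripped the knob and turned it clockwise about 2.4 rad in all. The screw came tight after about 1.13 rad, and the clutch then slipped at a steady 0.27 N m or so.

**Last checks:**
- **Hood:** the tab tip and hood corners sit within about 2 px of where they should be at 1.92 rad, fully open.
- **Clutch slip:** the white line is about 77° (1.3 rad) clockwise of the red mark. That is more than the eighth of a turn needed and well under half a turn.
- **Clamp:** I did not turn it back, so it should still be tight.
- **Robot:** the gripper is open and clear of everything, and the wrist force readings I took never exceeded about 6 N. The job was handed in at 15.7 s.
- **Other things on the table:** the arm never went near them, and none look moved in the last picture. I did not measure their positions.

**What was less certain:** the spotter's answer for the tab outlined the whole hood at 0.57 confidence, so I relied on my own pixel measurements. The slip angle is an estimate from the pictures, good to about ±5°.

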